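# Zero the bench comparator on the master bar, then gauge the brass bar

## Robot

A 6-joint arm with a two-finger parallel gripper is mounted at the origin on the work surface. World frame = base frame: x ahead of the robot, y to its left, z up, the work surface at z = 0. Lengths are in mm, angles in rad, forces in N, time in s.
With the tool pointing down it reaches from about 275 to 825 mm from the base axis. Payload 5.2 kg.
Tool frame: the origin (TCP) lies at the very end of the fingers, on their centre line; the grasp point (between the pads) lies 19 mm behind it; z points along the fingers, y is the line along which they close (so a half turn about z gives the same grasp; the last joint's range is limited). The gripper opens to 93 mm and grips with 3 to 60 N. Pads are 15 mm wide; open, the fingers measure 128 mm over their backs; the gripper's body (75 mm by 188 mm) begins 65 mm behind the grasp point.
Start: joints at [1.123, 0.259, 1.535, -0, 1.348, -0.203], TCP at [133.277, 533.613, 218.653] pointing down, gripper open.
Joint ranges: [-3.14, 3.14], [-0.91, 2.08], [0.19, 2.58], [-1.22, 4.36], [0.22, 2.71], [-3.12, 3.12]. Speed limits (rad/s): [2.57, 2.57, 3.14, 3.14, 3.14, 3.14].

## Interface

Orientations are given as a unit quaternion [w, x, y, z].
In Python, from bench import env gives the robot as it stands. Calls block until the motion is done:
- env.goto(position, orientation): joint-space move of the TCP to a pose.
- env.move_linear(position, orientation=None, vel=150): straight line of the TCP; orientation=None keeps the orientation; vel is the mean speed in mm/s.
- env.move_joints(angles): joint-space move.
- env.open_gripper() and env.close(strength=None): open the fingers fully, or close them until they stop; strength is the grip in N (None keeps the last).
- env.pause(seconds).
- env.inverse_kinematics(position, orientation): joint angles nearest the present ones, or None.
- env.get_image(name): name is "side" or "top" or "wrist"; returns the picture (420x560x3 uint8, blue, green, red); there is no depth.
- env.camera_info(name): a dict with "fx", "fy", "cx", "cy" (pixels), "k1" (the pictures are not rectified: a ray, as slopes to the right and down, at radius r is drawn at 1 + k1 r^2 times it, then the intrinsics apply), "T" (4x4, takes a point from camera to world coordinates). Camera axes: x right, y up, looking along -z (the intrinsics and any distortion apply to the point x, -y, -z); pixel columns grow to the right and rows downward; lengths in mm; the calibration is good to about 2 mm. A picture is of the moment at which its call begins: read the wrist's pose just before it. camera_info takes no time and is no camera call; for the wrist camera it gives the pose at the moment of the call.
A pose or a line that the arm cannot do raises env.MotionError and nothing moves.
- env.sign_off(): hands the job in; it is judged then, once.
Readings, each from a call of its own:
- env.get_time(): time.
- env.get_joint_positions(): joint angles.
- env.get_joint_velocities(): joint speeds.
- env.get_effort(): joint torques, N m.
- env.get_position(): TCP position.
- env.get_tool_rot(): TCP orientation.
- env.get_wrist_force(): force on the tool from outside, world axes, zero at the start.
- env.get_torque(): the same for the moment, N m.
- env.get_finger_gap(): finger opening in mm.
- env.get_finger_force(): force on a finger pad.
Only numpy, scipy, OpenCV 4.12 (cv2) and the standard library are available. Lean on these libraries where they do the work, as an engineer would, in place of code of your own. Each camera call takes 0.05 s, during which the arm holds its last target. There are 200 camera calls.

## Task

Zero the bench comparator on the steel master bar that waits on its anvil: slide the bar under the sprung spindle, press it square and firmly (about 5 to 10 N) against the yellow backstop, and with it sitting there turn the red marker until it points along the black needle, then let go of the marker. Draw the master out and lay it on the cork pad beside the brass bar, upright as it was, then slide the brass bar in, press it home against the backstop in the same way and leave it there with the marker still at the zero you set. Be gentle: never load the backstop or the spindle beyond 20 N, and leave the hammer, the wooden doming block and the jar where they are.

Things in the scene. Friction and masses are not known exactly. Their poses are not given: they have to be found in the camera images.
- stand: Bench comparator, fixed: green base plate, x -160 to +130 mm, y -50 to +50 mm, 20 mm thick. Origin under the plate, z up; x is the direction in which bars are slid in (away from the robot). The black strip along y = 0 on its top (z = 20 mm) is the anvil they slide on. A green column behind the backstop carries the head.
- head: Grey head on the column, clamped at a slightly different height (+-1.5 mm) each time. Origin on the needle's axis (stand x +85, y 0), 64 mm above the bench; axes as the stand's. Its arm spans x -80 to +20, y +-15, z 0 to 18 mm and holds the spindle; the spindle's upper end stands 28 to 39 mm above this origin. The white dial plate on it spans x -55 to +61, y -14 to +86 mm, its top at z 22 mm.
- backstop: Fixed yellow stop block 12 x 60 x 20 mm across the end of the anvil. Origin: middle of the lower edge of its front face, on the anvil surface; x points into the block (same direction as the stand's x), y along its face, z up. A bar that is home has its nose on this face, so its origin lies at x = -60 mm, y about 0, z = 0 in this frame.
- spindle: Sprung spindle; origin at the lowest point of its 10 mm steel ball tip, on the middle line 30 mm in front of the backstop face, unloaded 24 +-1.5 mm above the anvil. Moves straight up, up to 11 mm, against 1.8 N plus 0.25 N per mm. The sloping nose of a bar slid in lifts it at some 3 to 6 N of push, then 1 to 5 N of drag up to the backstop, more if pressed down.
- needle: Black dial needle, turning about a vertical axis; origin on that axis, about 94 mm above the bench; its x axis points along the needle to its tip. Driven by the spindle only: 0.1 rad per mm of lift, clockwise seen from above. Measured anticlockwise from the stand's y axis it points to about +0.6 rad unloaded and to 0 +-0.15 rad on the master (reading differs each time).
- needle_tip (a point): Tip of the needle, 46 mm from the axis.
- marker: Red zero marker: flat arm 7 mm wide on the needle's axis, just under the needle; origin on the axis, x axis along the arm. It stays where it is left (friction about 1.2 N at the peg at its outer end). It starts 0.45 to 0.8 rad clockwise (from above) of the stand's y axis and turns from 0.85 clockwise to 0.7 rad anticlockwise of it.
- marker_peg (a point): Centre of the top of the marker's upright round peg, 12 mm in diameter, 32 mm high (it starts 1 mm above the dial plate), 62 mm from the axis. Top about 119 mm above the bench. Pinch it from above.
- master: Master bar: plain grey steel, 120 mm long (x), 20 mm wide (y), 30 mm high (z), 0.5 kg; origin in the middle of its underside. Both ends alike: the top slopes down over the last 18 mm, 9 mm deep, leaving an upright nose 21 mm high. Starts lying on the anvil roughly along it, its nose 10 mm or more short of the spindle's ball, not yet square.
- part: Part to be gauged: yellow brass bar, 120 x 20 mm, 28 mm high, 0.5 kg, same shape with 19 mm high noses; origin in the middle of its underside. Being 2 mm lower it leaves the needle 0.2 rad anticlockwise of its place on the master. Starts upright on the left (+y) half of the cork pad, roughly along the pad's x.
- pad: Fixed cork pad 170 (x) x 190 (y) x 4 mm on the bench; origin under its centre. The brass bar lies on its left (+y) half; the right half (about y = -45 mm) is free for the master.
- hammer: Bystander: hammer with wooden handle, 240 mm long, lying on the bench beyond the pad. Origin under its middle.
- doming_block: Bystander: dark wooden block 50 x 50 x 45 mm with steel hollows, in front of the gap between the stand and pad. Origin in the middle of its underside.
- jar: Bystander: amber jar, 60 mm in diameter, 75 mm high, right of the stand. Origin in the middle of its underside.
Things that resemble listed ones, but are neither listed nor needed, are in the scene too. There is more than one size of the master; the job needs the smallest.

How it is judged:
By the outcome, as a careful person would: the job done as asked, in the order asked, and still so for the second after the job is handed in, with the robot touching nothing.
It also fails if it takes over 72 s, if anything falls off the work surface, if the arm or the gripper's body presses on something with over 40 N, if the wrist force passes 120 N, or if a joint passes its speed limit or range.

## Working session

There is one attempt and no reset: what is moved stays moved. The work goes in short steps, each a Python script; the robot and the scene stay as the last script left them, time stands still between calls to the robot, and variables do not carry over. Pictures are saved under pics/ and viewed, at most 11 in all, crops included, and the job is handed in when it is done.

```bash
ls; mkdir -p pics; python3 - <<'E'
from bench import env
import cv2, numpy as np
a=env.get_image("top"); b=env.get_image("side")
cv2.imwrite("pics/top0.png",a); cv2.imwrite("pics/side0.png",b)
np.set_printoptions(precision=3,suppress=True)
for n in("top","side","wrist"): 
    c=env.camera_info(n); print(n,c)
print(env.get_time(),env.get_tool_rot(),env.get_wrist_force())
E
```

```text
pics
top {'fx': 531.0561580782864, 'fy': 531.0561580782864, 'cx': 280.0656520444539, 'cy': 208.32944358442955, 'k1': -0.048295486429266926, 'T': array([[  -0.047,    0.977,   -0.207,  317.968],
       [  -0.999,   -0.046,    0.011,  -33.88 ],
       [   0.001,    0.207,    0.978, 1416.305],
       [   0.   ,    0.   ,    0.   ,    1.   ]])}
side {'fx': 488.98941020754, 'fy': 488.98941020754, 'cx': 282.5924170156534, 'cy': 206.4503844217663, 'k1': -0.15972851433904506, 'T': array([[   0.896,    0.268,   -0.355,  175.899],
       [  -0.445,    0.545,   -0.711, -845.234],
       [   0.003,    0.794,    0.607,  805.694],
       [   0.   ,    0.   ,    0.   ,    1.   ]])}
wrist {'fx': 376.8336860725045, 'fy': 376.8336860725045, 'cx': 279.151162364501, 'cy': 207.44242477020018, 'k1': -0.03171353007018436, 'T': array([[  0.243,  -0.941,  -0.234,  68.249],
       [  0.97 ,   0.235,   0.061, 549.81 ],
       [ -0.003,  -0.242,   0.97 , 384.598],
       [  0.   ,   0.   ,   0.   ,   1.   ]])}
0.1 [-0.     0.122  0.993 -0.001] [-0.733  0.298  0.165]
```

View pics/top0.png

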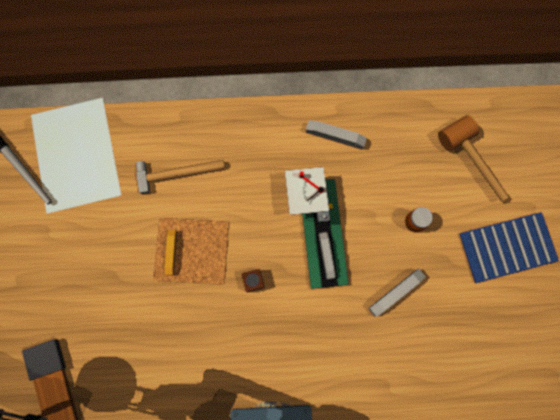

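View pics/side0.png

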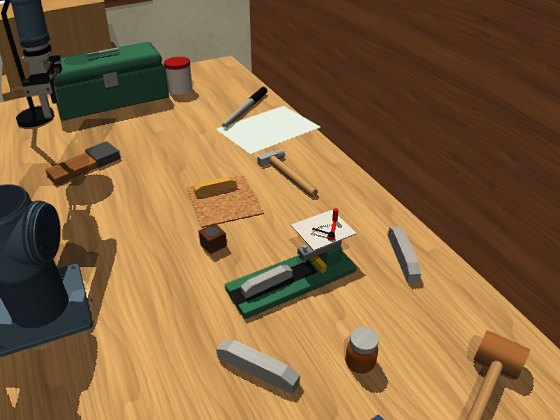

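Top picture: the stand's master is at (327,257). It could be confused with the grey bars at (336,133) and (398,292), which are longer and lie off the stand. The brass bar is at (171,252) on the pad (191,250), hammer (180,175), block (253,281), jar (420,218). I choose the bar on the anvil, and will check it in a close wrist view.

```bash
cat > h.py <<'E'
from bench import env
import cv2, numpy as np
from scipy.spatial.transform import Rotation as R
np.set_printoptions(precision=3,suppress=True)
def ray(c,uv):
    d=(np.atleast_2d(uv)-[c["cx"],c["cy"]])/[c["fx"],c["fy"]]
    s=d.copy()
    for _ in range(20): s=d/(1+c["k1"]*(s**2).sum(1,keepdims=True))
    T=c["T"]; v=np.c_[s[:,0],-s[:,1],-np.ones(len(s))]@T[:3,:3].T
    return T[:3,3],v
def onplane(c,uv,z):
    o,v=ray(c,uv); return o+v*((z-o[2])/v[:,2:3])
def project(c,P):
    T=c["T"]; p=(np.atleast_2d(P)-T[:3,3])@T[:3,:3]
    s=np.c_[p[:,0],-p[:,1]]/-p[:,2:3]; s=s*(1+c["k1"]*(s**2).sum(1,keepdims=True))
    return s*[c["fx"],c["fy"]]+[c["cx"],c["cy"]]
def shot(n,name=None):
    c=env.camera_info(n); im=env.get_image(n)
    if name: cv2.imwrite(f"pics/{name}.png",im)
    return c,im
def mask(im,lo,hi,k=3):
    m=cv2.inRange(cv2.cvtColor(im,cv2.COLOR_BGR2HSV),np.array(lo),np.array(hi))
    return cv2.morphologyEx(m,cv2.MORPH_OPEN,np.ones((k,k))) if k else m
def biggest(m):
    return max(cv2.findContours(m,cv2.RETR_EXTERNAL,cv2.CHAIN_APPROX_NONE)[0],key=cv2.contourArea)[:,0,:].astype(float)
def rect(P):  # centre, (long,short), yaw of long axis in (-pi/2,pi/2]
    (cx,cy),_,_=r=cv2.minAreaRect(P[:,:2].astype(np.float32)); b=cv2.boxPoints(r)
    e=[b[1]-b[0],b[2]-b[1]]; e.sort(key=lambda v:-np.linalg.norm(v))
    y=np.arctan2(e[0][1],e[0][0]); y=(y+np.pi/2)%np.pi-np.pi/2
    return np.array([cx,cy]),[np.linalg.norm(v) for v in e],y
def quat(yaw,flip=False): # pointing down; tool x along world yaw
    q=(R.from_euler('z',yaw+(np.pi if flip else 0))*R.from_euler('x',np.pi)).as_quat()
    return [q[3],q[0],q[1],q[2]]
E
python3 - <<'E'
from h import *
c,im=shot("top")
g=mask(im,(55,80,20),(85,255,140)); P=biggest(g); print("green",rect(onplane(c,P,20)))
b=mask(im,(18,150,90),(32,255,255),0); P=biggest(b); print("brass",rect(onplane(c,P,30)))
for n,uv,z in (("pad",(191,250),4),("dial",(306,190),86),("master",(327,257),48),("block",(253,281),40),("hammer",(180,172),15),("jar",(420,218),70),("peg",(301,175),119)):
    print(n,onplane(c,[uv],z)[0])
q=env.get_tool_rot(); M=R.from_quat([q[1],q[2],q[3],q[0]]).as_matrix(); w=env.camera_info("wrist")["T"]
print(M, M.T@(w[:3,3]-env.get_position()), M.T@w[:3,:3])
E
```

```text
green (array([ 544.483, -193.846]), [np.float32(284.1147), np.float32(28.189274)], np.float32(0.062301993))
brass (array([506.906, 246.819]), [np.float32(113.931015), np.float32(22.636696)], np.float32(-0.07176459))
pad [514.021 194.388   4.   ]
dial [ 644.489 -117.498   86.   ]
master [ 473.174 -163.919   48.   ]
block [421.172  29.865  40.   ]
hammer [729.032 220.092  15.   ]
jar [ 560.056 -409.469   70.   ]
peg [ 676.028 -105.034  119.   ]
[[-0.97   0.242 -0.001]
 [ 0.242  0.97  -0.001]
 [ 0.    -0.001 -1.   ]] [  66.974    0.162 -166.655] [[-0.001  0.97   0.242]
 [ 1.     0.001  0.001]
 [ 0.001  0.242 -0.97 ]]
```

```bash
python3 - <<'E'
from h import *
q=quat(0.06,True)
for i,p in enumerate([(495,200,210),(420,-165,200),(560,-150,230)]):
    env.goto(p,q); env.pause(0.2)
    c,im=shot("wrist",f"w{i}"); np.save(f"pics/w{i}.npy",c,allow_pickle=True)
    print(env.get_position(),env.get_joint_positions(),env.get_time(),env.get_wrist_force())
E
```

```text
[494.723 200.665 210.043] [ 0.176  0.236  1.587  0.     1.319 -1.456] 2.1917 [ 0.254 -0.225 -0.052]
[ 420.383 -164.308  199.997] [-0.621  0.094  1.786  0.     1.262 -2.253] 3.8333 [ 0.364 -0.205 -0.555]
[ 558.969 -150.296  230.153] [-0.455  0.303  1.445 -0.     1.393 -2.085] 4.7167 [ 0.516 -0.229 -0.482]
```

View pics/w1.png

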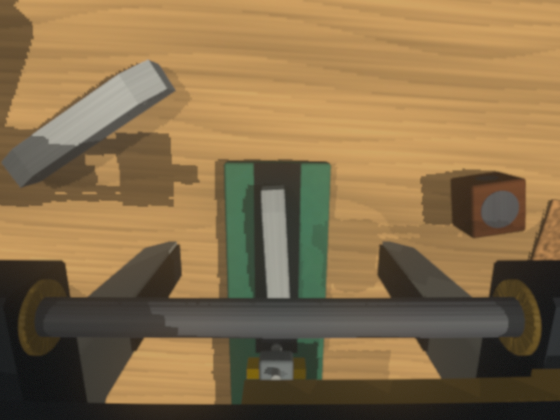

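View pics/w2.png

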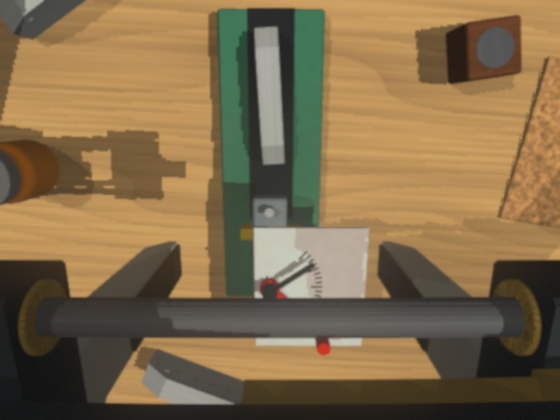

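w1 shows the anvil's master at (275,240), short and narrow, with a clearly bigger grey bar at (90,120). So the anvil bar is the smallest, and is the one to use. w2 shows the picture upside down (right is +y, down is +x): master at (270,95), spindle (269,211), backstop (246,233), needle from (270,287) to about (315,265), peg (323,348).

```bash
cat > meas.py <<'E'
from h import *
def stand(c,im,r0,r1):
    g=mask(im,(50,60,20),(90,255,160)); L=[];Rr=[]
    for r in range(r0,r1,3):
        x=np.where(g[r])[0]; L.append((x.min()-.5,r)); Rr.append((x.max()+.5,r))
    o=[]
    for e in (L,Rr):
        P=onplane(c,e,20); k=np.polyfit(P[:,0],P[:,1],1); s=np.abs(P[:,1]-np.polyval(k,P[:,0]))<1.5
        o.append(np.polyfit(P[s,0],P[s,1],1))
    return o
if __name__=="__main__":
    W=[(np.load(f"pics/w{i}.npy",allow_pickle=True).item(),cv2.imread(f"pics/w{i}.png")) for i in range(3)]
    for i,r0,r1 in((1,175,280),(2,25,215)):
        o=stand(*W[i],r0,r1); print("edges yaw",[np.arctan(k[0]) for k in o],"y@560",[np.polyval(k,560) for k in o],"y@450",[np.polyval(k,450) for k in o])
    c,im=W[2]
    g=mask(im,(50,60,20),(90,255,160)); cols=list(range(225,245,4))+list(range(298,320,4))
    P=onplane(c,[(x,np.where(g[:100,x])[0].min()-.5) for x in cols],20); print("front x",P[:,:2])
    # master
    for i,box in((2,(15,180,245,300)),):
        c,im=W[i]; h=cv2.cvtColor(im,cv2.COLOR_BGR2HSV); m=((h[...,2]>95)&(h[...,1]<50)).astype(np.uint8)*255
        z=np.zeros_like(m); a,b,e,f=box; z[a:b,e:f]=m[a:b,e:f]; print("master",rect(onplane(c,biggest(z),50)))
    for i in(1,2):
        c,im=W[i]; y=mask(im,(20,150,80),(32,255,255),2); y[:, :225]=0;y[:,320:]=0; 
        if i==1:y[378:]=0
        else:y[260:]=0
        n,l,s,ce=cv2.connectedComponentsWithStats(y); print("yel",s[1:],[onplane(c,[(q[0]+q[2]/2,q[1]-.5)],20)[0] for q in s[1:] if q[4]>20])
    c,im=W[2]; r=mask(im,(0,170,100),(8,255,255),2)|mask(im,(172,170,100),(180,255,255),2); n,l,s,ce=cv2.connectedComponentsWithStats(r); print("red",s[1:],ce[1:])
    c,im=W[0]; b=mask(im,(18,140,70),(34,255,255),3); b[370:]=0; P=biggest(b); print("brass",rect(onplane(c,P,32)),P.min(0),P.max(0))
    p=mask(im,(8,90,60),(18,255,220),0); print("spindle",onplane(W[2][0],[(269,211)],95), "axis",onplane(W[2][0],[(269,287)],94))
E
python3 meas.py
```

```text
edges yaw [np.float64(0.05547001349475927), np.float64(0.053480603514818655)] y@560 [np.float64(-207.49688754618984), np.float64(-110.49490885147817)] y@450 [np.float64(-213.60485489654562), np.float64(-116.38339033795852)]
edges yaw [np.float64(0.06284335154021464), np.float64(0.051673658497310065)] y@560 [np.float64(-207.08665255422727), np.float64(-110.22722869732323)] y@450 [np.float64(-214.00853579109966), np.float64(-115.91639570895131)]
front x [[ 401.339 -209.345]
 [ 401.142 -205.67 ]
 [ 400.943 -201.996]
 [ 400.743 -198.323]
 [ 400.542 -194.651]
 [ 397.545 -142.378]
 [ 397.325 -138.71 ]
 [ 397.104 -135.042]
 [ 396.882 -131.374]
 [ 396.659 -127.705]
 [ 396.434 -124.036]]
master (array([ 478.614, -163.622]), [np.float32(117.74139), np.float32(21.014244)], np.float32(0.1132195))
yel [[248 360  12  18 180]
 [295 370  11   8  88]] [array([ 607.422, -179.656,   20.   ]), array([ 616.751, -129.497,   20.   ])]
yel [[242 229  11  11 116]] [array([ 610.12 , -180.448,   20.   ])]
red [[279 294   6   5  22]
 [318 344  13  12 127]] [[281.    296.5  ]
 [324.181 349.567]]
brass (array([506.003, 246.948]), [np.float32(116.94327), np.float32(23.307293)], np.float32(-0.082209826)) [308. 139.] [348. 260.]
spindle [[ 570.461 -157.987   95.   ]] axis [[ 639.309 -154.46    94.   ]]
```

View pics/w0.png

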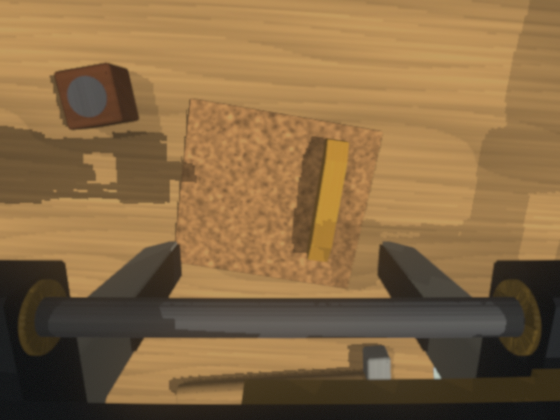

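w0 shows the brass bar at (328,200) on the +y half of the pad, whose corners are (192,98), (381,130) and (349,287). The block is at (95,97), and the pad's right half is free.

```bash
cat >> h.py <<'E'
SY=0.056; S0=np.array([558.8,-158.9])
def sp(x,y,z): return [S0[0]+x*np.cos(SY)-y*np.sin(SY),S0[1]+x*np.sin(SY)+y*np.cos(SY),z]
def fs():
    f=np.mean([env.get_wrist_force() for _ in range(1)],0); u=[np.cos(SY),np.sin(SY)]
    return np.array([f[:2]@u,-f[0]*u[1]+f[1]*u[0],f[2]])
OFF=-25
def slide(xs,z,vel,base,limit):  # advance bar centre along stand x; stop when resisting force rises by limit over base
    for x in xs:
        env.move_linear(sp(x+OFF,0,z),quat(SY,True),vel=vel); f=fs()-base
        print("x %.2f t %.2f"%(x,env.get_time()),f,env.get_torque()[2])
        if -f[0]>limit: return x,f
    return x,f
E
python3 - <<'E'
from h import *
c=np.load("pics/w0.npy",allow_pickle=True).item()
P=onplane(c,[(192,98),(381,130),(349,287)],4); print("pad",P,(P[0]+P[2])/2, np.arctan2(*(P[2]-P[1])[[1,0]]),np.arctan2(-(P[1]-P[0])[0],(P[1]-P[0])[1]))
print(project(np.load("pics/w2.npy",allow_pickle=True).item(),[sp(85,0,94)]))
m=np.array([478.6,-163.6]); y=0.113; g=m+OFF*np.array([np.cos(y),np.sin(y)])
env.open_gripper()
env.goto([*g,110],quat(y,True)); env.move_linear([*g,25],vel=120); env.pause(.1); print(fs())
b=fs(); env.close(20); env.pause(.1); print(fs()-b,env.get_finger_gap(),env.get_position(),env.get_time())
env.move_linear(sp(-78+OFF,0,25),quat(SY,True),vel=30); env.pause(.1); print(fs()-b,env.get_time())
slide([-70,-60,-50,-45],25,40,b,9)
E
```

```text
pad [[418.18  112.681   4.   ]
 [437.109 296.439   4.   ]
 [604.332 282.769   4.   ]] [511.256 197.725   4.   ] -0.0815704701495139 -0.10264589383221914
[[269.106 291.563]]
[ 0.145  0.387 -0.314]
[ 0.38  -0.667  0.065] 19.584143398796108 [ 453.758 -166.435   24.969] 7.8
[-0.735  0.245  1.558] 8.15
x -70.00 t 8.50 [ 0.694 -0.917 -0.529] -0.0031426982439993027
x -60.00 t 8.90 [ 1.329  0.065 -0.686] 0.036142485658168154
x -50.00 t 9.30 [ 0.625 -0.036 -0.668] 0.020609346193757285
x -45.00 t 9.57 [-0.51  -0.309  1.248] -0.01611800173846
```

```bash
sed -i 's/f=np.mean(.*range(1)\],0);/f=np.mean([(env.pause(.01),env.get_wrist_force())[1] for _ in range(5)],0);/' h.py; python3 - <<'E'
from h import *
b=np.array([0.145,.387,-.314])
slide([-38,-32,-26,-21,-17,-15],25,30,b,12)
E
```

```text
x -38.00 t 10.00 [-5.041 -0.903  4.888] 0.026726117202056105
x -32.00 t 10.39 [-7.473 -0.018  6.94 ] 0.048479020631720104
x -26.00 t 10.78 [-6.633  0.57   6.158] 0.003497700027155163
x -21.00 t 11.14 [-5.604  0.163  5.266] 0.01660600323824072
x -17.00 t 11.47 [-6.174 -0.316  4.854] -0.006938920551291944
x -15.00 t 11.76 [-6.772 -0.165  5.85 ] 0.059912959963650626
```

```bash
python3 - <<'E'
from h import *
b=np.array([0.145,.387,-.314])
print(env.get_position(),sp(-15+OFF,0,25))
x,f=slide([-14.5],25.5,20,b,15)
slide(np.arange(-14,-8,.5),25.5,20,b,-f[0]+3)
print(env.get_position())
E
```

```text
[ 517.154 -160.703   24.908] [np.float64(518.8627036108866), np.float64(-161.13882941023022), 25]
x -14.50 t 12.05 [-5.665 -0.123  2.069] 0.003122870369956548
x -14.00 t 12.34 [-7.348 -0.428  3.323] 0.046332581428091324
x -13.50 t 12.63 [-9.312 -0.464  4.689] -0.0579247542811389
[ 517.696 -160.551   24.915]
```

```bash
python3 - <<'E'
from h import *
b=np.array([0.145,.387,-.314])
for x in (-13,-12.5,-12,-11.5,-11):
    _,f=slide([x],25.7,20,b,30); print(env.get_position()[:2])
    if -f[0]>13.5: break
c,im=shot("wrist","p1"); shot("side","p1s")
g=cv2.resize(cv2.imread("pics/p1s.png")[190:330,210:380],None,fx=3.4,fy=3.4,interpolation=2)
v=np.zeros((480,1150,3),np.uint8); w=cv2.resize(im[:,130:420],None,fx=1.1,fy=1.1); 
cv2.imwrite("pics/p1v.png",cv2.resize(np.hstack([cv2.resize(g,(583,480)),cv2.resize(w,(330,480))]),(800,420)))
E
```

```text
x -13.00 t 12.93 [-10.437  -1.545   4.104] -0.0287779378639922
[ 517.66  -160.505]
x -12.50 t 13.22 [-12.788  -1.52    5.854] -0.05766856560588217
[ 517.725 -160.576]
x -12.00 t 13.51 [-14.012  -1.659   6.647] 0.00876260084821812
[ 517.747 -160.543]
```

View pics/p1v.png

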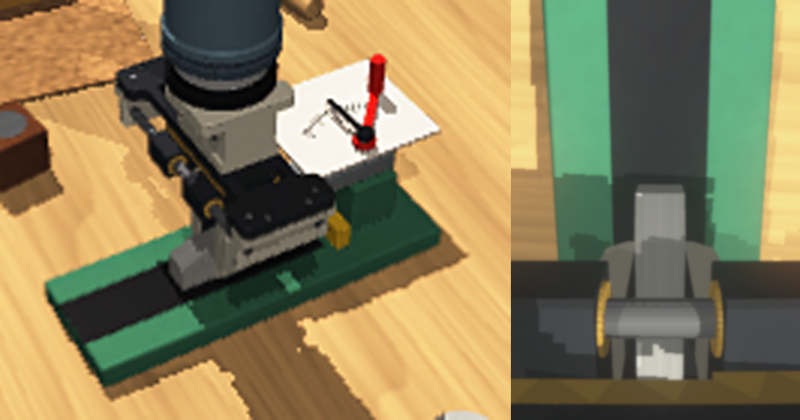

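```bash
python3 - <<'E'
from h import *
im=cv2.imread("pics/p1.png"); c=env.camera_info("wrist")
g=cv2.cvtColor(im,cv2.COLOR_BGR2GRAY).astype(int)
for u in (258,264,270): 
    col=g[140:200,u]; r=140+np.argmax(np.diff(col)); P=onplane(c,[(u,r+.5)],41)[0]; print(u,r,P,"stand x of nose",(P[:2]-S0)@[np.cos(SY),np.sin(SY)]+120)
w2=np.load("pics/w2.npy",allow_pickle=True).item(); a=cv2.imread("pics/w2.png")
print(a[225:243,246].tolist())
E
```

```text
258 192 [ 482.787 -171.133   41.   ] stand x of nose 43.42143200727325
264 192 [ 482.651 -168.685   41.   ] stand x of nose 43.42267417227599
270 192 [ 482.515 -166.238   41.   ] stand x of nose 43.42381613695815
[[41, 73, 86], [41, 74, 87], [42, 77, 90], [40, 84, 101], [38, 96, 117], [39, 102, 124], [40, 103, 126], [39, 103, 126], [39, 102, 125], [40, 102, 125], [39, 102, 125], [40, 101, 125], [40, 101, 124], [43, 100, 121], [49, 93, 107], [58, 84, 83], [62, 80, 67], [64, 80, 64]]
```

```bash
python3 - <<'E'
from h import *
p=env.get_position(); b=fs(); print(b)
env.move_linear([p[0]+.3,p[1],25.2],vel=20); print(fs())
env.open_gripper(); env.pause(.1); print(fs(),env.get_time())
env.move_linear([*env.get_position()[:2],120],vel=200)
env.move_linear([*env.get_position()[:2],210],vel=250)
env.goto(sp(85,-50,215),quat(SY+np.pi/2)); env.pause(.3)
c,im=shot("wrist","d1"); np.save("pics/d1.npy",c,allow_pickle=True); print(env.get_time(),env.get_joint_positions())
print(project(c,[sp(85,0,94),sp(85,46,94),sp(85,0,119),sp(85+62*np.sin(.6),62*np.cos(.6),119)]))
cv2.imwrite("pics/d1v.png",cv2.resize(im[60:300,180:460],None,fx=2.5,fy=2.5,interpolation=2))
E
```

```text
[-13.683  -1.429   5.861]
[-2.881 -0.872 -1.53 ]
[-0.031  0.401 -0.044] 15.4083
18.3167 [-0.47   0.493  1.197 -0.     1.451 -0.526]
[[279.68  136.361]
 [279.655  72.142]
 [279.716 138.544]
 [332.872  59.95 ]]
```

View pics/d1v.png

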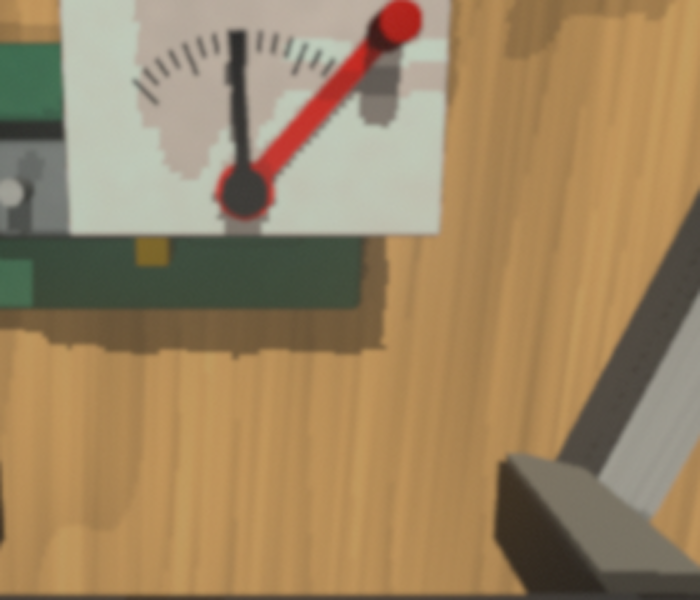

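d1 (crop, scaled 2.5): needle hub at (244,192) and tip at (237,33). The peg top is at (402,21), about 0.7 rad clockwise. The needle is near 0, so the master is home.

```bash
cat > dial.py <<'E'
from h import *
def tos(P): 
    d=P[:,:2]-S0; c,s=np.cos(SY),np.sin(SY); return np.c_[d@[c,s],d@[-s,c]]
def ang(c,m,ax,z,r0,r1):   # angle from stand y, anticlockwise, of mask pixels on plane z, r0<r<r1 about ax (stand)
    v,u=np.where(m); Q=tos(onplane(c,np.c_[u,v].astype(float),z))-ax; r=np.hypot(*Q.T); Q=Q[(r>r0)&(r<r1)&(Q[:,1]>0)]
    a=-np.arctan2(Q[:,0],Q[:,1]); a=a[np.abs(a-np.median(a))<.15]; return a.mean(),len(a)
def hub(c,im,pred):
    h=cv2.cvtColor(im,cv2.COLOR_BGR2HSV); m=(h[...,2]<95).astype(np.uint8); u,v=pred.astype(int)
    z=np.zeros_like(m); z[v-16:v+17,u-16:u+17]=m[v-16:v+17,u-16:u+17]
    z=cv2.morphologyEx(z,cv2.MORPH_OPEN,cv2.getStructuringElement(2,(11,11))); M=cv2.moments(z,True); return np.array([M["m10"]/M["m00"],M["m01"]/M["m00"]])
def read(c,im):
    h=cv2.cvtColor(im,cv2.COLOR_BGR2HSV); hp=hub(c,im,project(c,[sp(85,0,94)])[0])
    red=((h[...,0]<8)|(h[...,0]>172))&(h[...,1]>150)&(h[...,2]>90)
    out={"hubpx":hp}
    ax=tos(onplane(c,[hp],94))[0]; out["axis"]=ax
    out["needle"]=ang(c,h[...,2]<75,ax,94,14,33); out["marker"]=ang(c,red,tos(onplane(c,[hp],94))[0],90,14,46)
    return out
if __name__=="__main__":
    c=np.load("pics/d1.npy",allow_pickle=True).item(); im=cv2.imread("pics/d1.png"); o=read(c,im); print(o)
    print("tip",tos(onplane(c,[(274.8,73.2)],94))-o["axis"],"peg",tos(onplane(c,[(340.8,68.4)],119)), tos(onplane(c,[(340.8,68.4)],119))-o["axis"])
    top=cv2.inRange(im,np.array([0,0,150]),np.array([60,60,255])); print(np.argwhere(top).mean(0), top.sum()/255)
E
python3 dial.py
```

```text
{'hubpx': array([277.51 , 136.632]), 'axis': array([83.366, -0.2  ]), 'needle': (np.float64(0.07113331480513874), 100), 'marker': (np.float64(-0.7326644740364754), 336)}
tip [[-1.89  45.471]] peg [[125.419  45.891]] [[42.053 46.09 ]]
[ 92.946 316.452] 595.0
```

```bash
cat > turn.py <<'E'
from h import *
def pegpose(a,ax=(84.2,0),r=62.2,z=97,yaw=None):
    return sp(ax[0]-r*np.sin(a),ax[1]+r*np.cos(a),z),quat(SY+np.pi/2+(a if yaw is None else yaw))
def grasp(a):
    p,q=pegpose(a,z=150); env.goto(p,q); env.move_linear(pegpose(a)[0],vel=120); env.pause(.1); print("down",fs())
    env.close(8); env.pause(.1); print("gap",env.get_finger_gap(),fs(),env.get_time())
def arc(a0,a1,n):
    for a in np.linspace(a0,a1,n+1)[1:]:
        env.move_linear(*pegpose(a),vel=40)
    env.pause(.2); print("arc",fs(),env.get_time())
def leave():
    env.open_gripper(); env.pause(.1); p=env.get_position(); env.move_linear([p[0],p[1],150],vel=150)
    env.goto(sp(85,-50,215),quat(SY+np.pi/2)); env.pause(.3)
E
python3 - <<'E'
from turn import *
from dial import read
grasp(-.737); arc(-.737,.05,6); leave()
c,im=shot("wrist","d2"); np.save("pics/d2.npy",c,allow_pickle=True); print(read(c,im),env.get_time())
cv2.imwrite("pics/d2v.png",cv2.resize(im[50:170,230:330],None,fx=5,fy=5,interpolation=0))
E
```

```text
down [0.117 0.052 0.034]
gap 11.745949720839759 [-0.037  0.638 -0.116] 21.275
arc [-1.312  4.527  1.475] 23.6167
{'hubpx': array([277.894, 138.989]), 'axis': array([83.378, -0.21 ]), 'needle': (np.float64(0.06733345471852704), 107), 'marker': (np.float64(-0.026386668617888742), 48)} 26.4833
```

View pics/d2v.png

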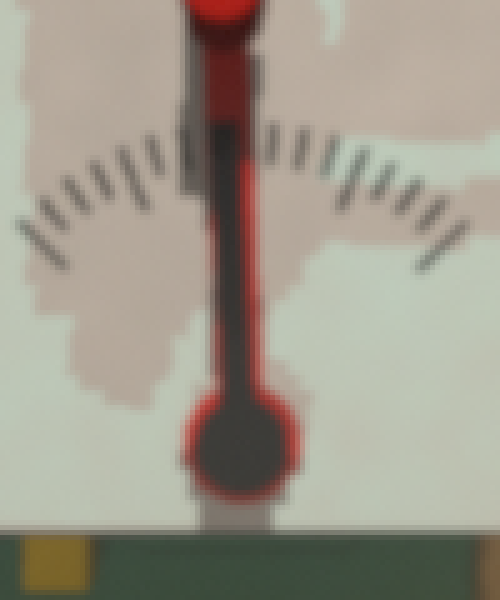

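d2 (crop, scaled 5): needle from hub (240,443) to tip (225,130). The marker arm's centre is at (229,90) near the peg, so it sits slightly clockwise of the needle. I'll measure the difference and correct it.

```bash
cat > fine.py <<'E'
from dial import *
def fine(c,im):
    # needle: darkness-weighted centroid; arm: outermost edges of anything unlike the plate, per row; slopes from hub
    hp=hub(c,im,project(c,[sp(85,0,94)])[0]); b=im.astype(float); N=[];A=[]
    for r in range(int(hp[1])-60,int(hp[1])-16):
        u=np.arange(int(hp[0])-10,int(hp[0])+11); row=b[r,u]; redn=row[:,2]-row[:,1]
        w=np.clip(100-row[:,2],0,60); 
        if w.sum()>60: N.append((r,(w*u).sum()/w.sum()))
        s=redn>55
        if s.any(): A.append((r,u[s].min(),u[s].max()))
    return hp,N,A
if __name__=="__main__":
    c=np.load("pics/d2.npy",allow_pickle=True).item(); im=cv2.imread("pics/d2.png"); hp,N,A=fine(c,im); print(hp)
    for r,u in N[::4]: print(r,round(u,2),round((hp[0]-u)/(hp[1]-r),3),[a[1:] for a in A if a[0]==r])
    h=cv2.inRange(im,np.array([0,0,150]),np.array([60,60,255])); h[62:]=0; h[:,:250]=0;h[:,310:]=0; v,u=np.where(h); print("pegtop px",u.mean(),v.mean(),len(u),u.min(),u.max(),v.min(),v.max())
    ax=tos(onplane(c,[hp],94))[0]; P=tos(onplane(c,[((u.min()+u.max())/2,v.min()+(u.max()-u.min())/2)],119))[0]-ax; print(P,-np.arctan2(*P))
E
python3 fine.py; python3 - <<'E'
import cv2
im=cv2.imread("pics/d2.png")
for r in (68,70,72,95,105): print(r,[tuple(int(t) for t in x) for x in im[r,266:284]])
E
```

```text
[277.894 138.989]
78 273.8 0.067 []
82 273.15 0.083 [(np.int64(278), np.int64(280))]
86 273.96 0.074 [(np.int64(278), np.int64(280))]
90 274.49 0.069 [(np.int64(278), np.int64(280))]
94 275.12 0.062 [(np.int64(278), np.int64(280))]
98 275.47 0.059 [(np.int64(279), np.int64(280))]
102 275.65 0.061 [(np.int64(279), np.int64(280))]
106 275.73 0.066 [(np.int64(279), np.int64(281))]
110 275.74 0.074 [(np.int64(279), np.int64(281))]
114 276.19 0.068 [(np.int64(280), np.int64(281))]
118 276.55 0.064 [(np.int64(280), np.int64(281))]
pegtop px 273.8775510204082 44.59183673469388 196 267 281 37 52
[-2.407 62.704] 0.038362975702107255
68 [(134, 145, 155), (105, 113, 121), (86, 92, 99), (79, 85, 94), (68, 73, 94), (49, 53, 92), (34, 37, 92), (31, 34, 91), (31, 34, 92), (32, 34, 92), (31, 34, 92), (30, 33, 91), (34, 36, 91), (45, 49, 92), (68, 73, 97), (96, 104, 116), (127, 137, 147), (147, 160, 172)]
70 [(121, 130, 140), (95, 103, 110), (85, 91, 97), (78, 85, 94), (69, 75, 94), (51, 55, 93), (36, 40, 92), (31, 35, 91), (32, 34, 91), (31, 34, 91), (32, 35, 92), (31, 35, 92), (35, 38, 91), (50, 53
[... 217 characters left out ...]
), (34, 36, 89), (34, 37, 90), (34, 38, 91), (49, 53, 94), (81, 88, 110), (119, 129, 141), (146, 158, 170), (155, 168, 181)]
95 [(156, 169, 181), (155, 168, 181), (155, 169, 181), (150, 163, 175), (135, 146, 162), (104, 113, 144), (72, 77, 122), (51, 54, 86), (47, 50, 58), (46, 48, 50), (47, 49, 54), (48, 49, 72), (47, 50, 109), (51, 57, 146), (77, 85, 167), (116, 126, 177), (144, 156, 180), (155, 167, 181)]
105 [(154, 167, 179), (154, 167, 179), (155, 168, 180), (154, 166, 179), (150, 162, 177), (136, 148, 167), (108, 118, 140), (72, 79, 97), (53, 56, 64), (51, 53, 55), (49, 52, 55), (49, 52, 59), (47, 51, 85), (51, 54, 126), (68, 75, 159), (104, 114, 174), (135, 147, 179), (150, 163, 180)]
```

```bash
python3 - <<'E'
from turn import *
from fine import *
grasp(.048); arc(.048,.066,1); leave()
c,im=shot("wrist","d3"); np.save("pics/d3.npy",c,allow_pickle=True); hp=hub(c,im,project(c,[sp(85,0,94)])[0]); print(hp,env.get_time())
def cross(y,lv):
    s=y<lv; i=np.where(s)[0]; a,b=i[0],i[-1]; f=lambda p,q:p+(y[p]-lv)/(y[p]-y[q])*(q-p); return (f(a-1,a)+f(b+1,b))/2
for n in("d2","d3"):
    I=cv2.imread(f"pics/{n}.png").astype(float); h=hp
    for r in (88,92,96,100,104,108):
        k=slice(264,286); A=264+cross(I[r,k,1],108); N=264+cross(I[r,k,2],100); print(n,r,"arm %.2f needle %.2f diff rad %.4f"%(A,N,(A-N)/(h[1]-r)))
E
```

```text
down [0.035 0.552 0.109]
gap 11.270868324070364 [-0.255  0.099  0.255] 29.1667
arc [ 0.697  0.173 -0.503] 29.6583
[277.86  139.179] 32.525
d2 88 arm 274.51 needle 273.75 diff rad 0.0150
d2 92 arm 275.69 needle 274.66 diff rad 0.0217
d2 96 arm 276.02 needle 275.31 diff rad 0.0165
d2 100 arm 276.33 needle 275.54 diff rad 0.0201
d2 104 arm 276.46 needle 275.66 diff rad 0.0227
d2 108 arm 276.57 needle 275.56 diff rad 0.0324
d3 88 arm 273.30 needle 273.05 diff rad 0.0047
d3 92 arm 274.46 needle 274.81 diff rad -0.0074
d3 96 arm 275.10 needle 275.30 diff rad -0.0046
d3 100 arm 275.11 needle 275.44 diff rad -0.0084
d3 104 arm 276.01 needle 275.60 diff rad 0.0117
d3 108 arm 276.14 needle 275.45 diff rad 0.0220
```

```bash
python3 - <<'E'
from h import *
q=quat(SY,True); X=-41.2
env.goto(sp(X,0,130),q); env.move_linear(sp(X,0,25.2),vel=180); env.pause(.1); print("down",fs())
env.close(25); env.pause(.1); print(env.get_finger_gap(),fs())
env.move_linear(sp(X-63,0,25.2),vel=60); print("out",fs(),env.get_time())
env.open_gripper(); env.pause(.05); print(fs())
x=X-63+24.7
env.move_linear(sp(x,0,25.2),vel=150); env.close(30); env.pause(.1); print(env.get_finger_gap(),env.get_time(),fs())
env.move_linear(sp(x-5,0,90),vel=150); print("held",fs())
p=(507,153); env.goto([*p,90],quat(-.09,True)); env.move_linear([*p,18],vel=200); env.move_linear([*p,9.8],vel=25); env.pause(.1); print("put",fs(),env.get_time())
env.move_linear([*p,9.2],vel=20); print(fs(),env.get_position())
env.open_gripper(); env.pause(.1); env.move_linear([*p,130],vel=250)
c,im=shot("wrist","m1")
h=cv2.cvtColor(im,cv2.COLOR_BGR2HSV); b=mask(im,(18,140,70),(34,255,255),3); b[240:]=0; P=biggest(b); print("brass",rect(onplane(c,P,30)))
cv2.imwrite("pics/m1v.png",im); print(env.get_time())
E
```

```text
down [0.173 0.262 0.043]
19.827952414258313 [-0.831  1.044  0.341]
out [-3.03   0.449  0.606] 37.3417
[-0.013 -0.144 -0.269]
19.600250446464933 40.2083 [-0.148  0.311  0.158]
held [-0.064  0.377 -5.346]
put [-0.008  0.137 -4.996] 43.2083
[-0.054  0.301 -5.246] [507.025 153.03    9.216]
brass (array([493.449, 246.548]), [np.float32(90.187904), np.float32(28.28389)], np.float32(-0.07585883))
45.5167
```

View pics/m1v.png

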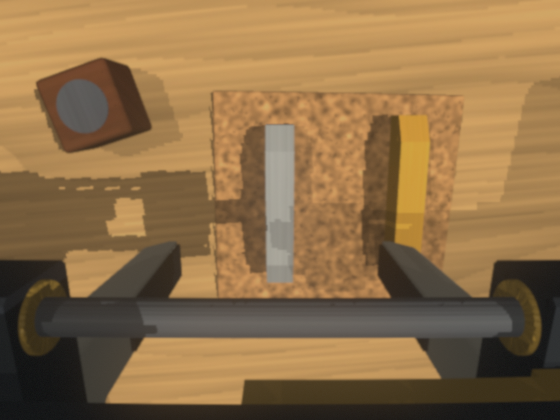

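m1 shows the master upright at (280,203) on the right half of the cork pad, and the brass bar at (412,180) still in its place. Next I fetch the brass bar.

```bash
python3 - <<'E'
import h
from h import *
h.OFF=O=-18
y=-.082; g=np.array([506,246.9])+O*np.array([np.cos(y),np.sin(y)])
env.goto([*g,70],quat(y,True)); env.move_linear([*g,9.2],vel=150); env.pause(.05); print("down",fs())
env.close(45); env.pause(.1); print(env.get_finger_gap(),fs(),env.get_time())
env.move_linear([*g,85],vel=200); env.goto(sp(-85+O,0,85),quat(SY,True)); env.move_linear(sp(-85+O,0,32),vel=150); env.move_linear(sp(-85+O,0,25.4),vel=40); b0=np.zeros(3); print("on anvil",fs(),env.get_time())
env.move_linear(sp(-45+O,0,25.4),vel=100)
x,f=slide([-33,-21],25.4,50,b0,14)
if -f[0]<14:
    x,f2=slide(np.arange(-20.2,-8,.8),25.5,30,b0,-f[0]+5.5)
print(env.get_position())
E
```

```text
down [-0.351 -0.154 -0.183]
19.5386711686703 [ 0.352  1.11  -0.75 ] 47.975
on anvil [-0.202 -0.044 -4.729] 50.8917
x -33.00 t 51.88 [-1.038  0.552 -4.431] 0.0748664465518201
x -21.00 t 52.31 [ 1.722 -0.365 -6.339] 0.02771074176322718
x -20.20 t 52.60 [ 0.438 -0.4   -6.094] -0.06365585381729666
x -19.40 t 52.89 [-1.405 -0.295 -5.897] 0.04338084925671512
x -18.60 t 53.18 [-2.328  0.555 -5.852] -0.044185164480312886
x -17.80 t 53.48 [-5.03  -0.335 -3.832] -0.003443631476699509
[ 521.968 -160.64    25.336]
```

```bash
python3 - <<'E'
import h
from h import *
h.OFF=-18
for x,z in ((-17.8,25.0),(-17.2,25.),(-16.6,25.),(-16,25.),(-15.4,25.),(-14.8,25.),(-14.2,25.),(-13.6,25)):
    _,f=slide([x],z,30,np.zeros(3),30); print(env.get_position())
    if -f[0]>10: break
E
```

```text
x -17.80 t 53.77 [-6.703  0.513 -0.757] -0.016626051333135994
[ 521.952 -160.668   25.189]
x -17.20 t 54.06 [-8.317  0.44   0.765] -0.09178769373992518
[ 521.931 -160.674   25.196]
x -16.60 t 54.35 [-10.792  -0.766   2.082] -0.012457031226655327
[ 521.942 -160.656   25.167]
```

```bash
python3 - <<'E'
from fine import *
p=env.get_position(); env.move_linear([p[0]+.4,p[1],25.2],vel=20); print(fs())
env.open_gripper(); env.pause(.1); print(fs(),env.get_time())
env.move_linear([p[0]-4,p[1],140],vel=200)
env.move_linear(sp(-10,-0,215),vel=200); env.pause(.2); print(env.get_time())
c,im=shot("wrist","e1"); print(env.get_time()); np.save("pics/e1.npy",c,allow_pickle=True)
b=mask(im,(18,110,60),(34,255,255),3); b[240:]=0; P=biggest(b); Q=tos(onplane(c,P,47)); print("brass tail x",Q[:,0].min(),rect(np.c_[Q,Q]), P.min(0),P.max(0))
c2,t=shot("side","e1s")
v=np.hstack([cv2.resize(im[:240,180:400],(440,480)),cv2.resize(t[190:310,270:370],(400,480))]); cv2.imwrite("pics/e1v.png",cv2.resize(v,(800,457)))
print(env.get_time())
E
```

```text
[-4.978 -0.153 -3.271]
[ 0.027 -0.133  0.185] 56.0167
57.5
57.55
brass tail x -77.61933007266977 (array([-34.072,  -0.134]), [np.float32(87.19968), np.float32(22.699024)], np.float32(0.00615108)) [266. 115.] [291. 213.]
57.6
```

View pics/e1v.png

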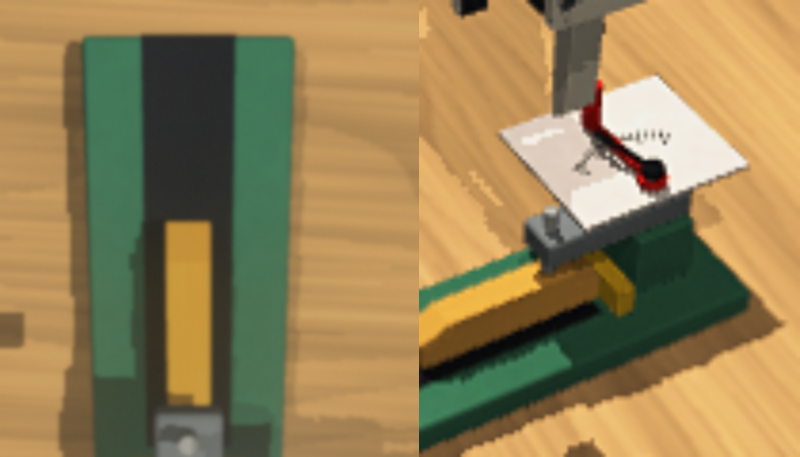

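e1v shows the brass bar square on the anvil (190,310), with its nose against the yellow backstop (612,280). The needle looks close to the marker here, so I'll read the dial from above before handing in.

```bash
python3 - <<'E'
from dial import *
env.goto(sp(85,-50,215),quat(SY+np.pi/2)); env.pause(.1)
c,im=shot("wrist","f1"); print(read(c,im),env.get_time())
cv2.imwrite("pics/f1v.png",cv2.resize(im[30:170,160:340],None,fx=4,fy=4,interpolation=0))
E
```

```text
{'hubpx': array([277.553, 136.953]), 'axis': array([83.278, -0.338]), 'needle': (np.float64(0.26194734143616016), 120), 'marker': (np.float64(0.054103103513121975), 303)} 59.1583
```

View pics/f1v.png

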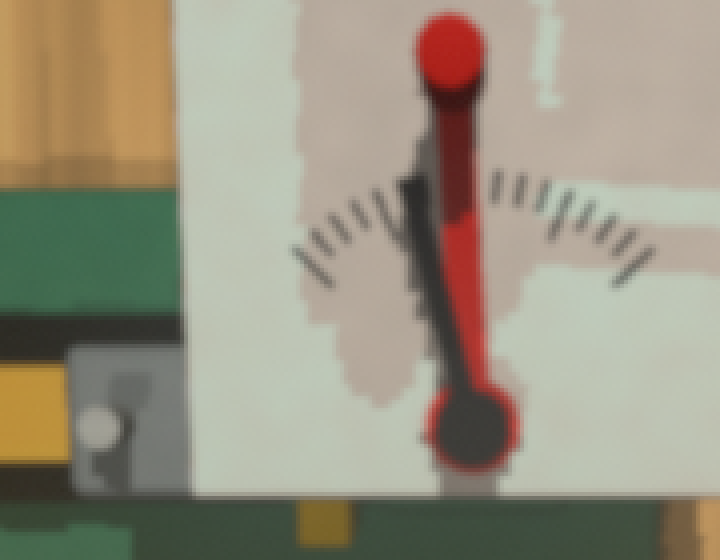

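f1 shows the needle tip at (412,182), 0.21 rad anticlockwise of the marker (450,50). That is the expected reading for the brass bar, so I'm handing in.

```bash
python3 -c "
from bench import env
print(env.sign_off(),env.get_time())"
```

```text
the job is handed in; nothing more can be done
the job is handed in; nothing more can be done
```

The job is handed in at about 59 s: the marker is zeroed on the master (within about 0.01 rad), the master lies upright on the cork pad, and the brass bar is home against the backstop, reading 0.21 rad from the zero against an expected 0.2. I pressed each bar home at roughly 7 to 9 N, estimated from the wrist force.

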